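# Tighten the vessel nut to its witness mark with an adjustable wrench

### The arm

A 7-joint arm with a two-finger parallel gripper is mounted at the origin on the work surface. World frame = base frame: x ahead of the robot, y to its left, z up, the work surface at z = 0. Lengths are in m, angles in rad, forces in N, time in s.
With the tool pointing down it reaches from about 0.4 to 0.9 m from the base axis. Payload 5.5 kg.
Tool frame: the origin (TCP) lies at the very end of the fingers, on their centre line; the grasp point (between the pads) lies 19 mm behind it (grip_point_offset is the z of the grasp point in the tool frame, in m); z points along the fingers, x is the direction in which the jaws open and shut, and the axes are right-handed (so a half turn about z gives the same grasp; the last joint's range is limited). The gripper opens to 85 mm and grips with 20 to 120 N. Pads are 22 mm wide; open, the fingers measure 114 mm over their backs; the gripper's body (76 mm by 85 mm) begins 54 mm behind the grasp point. The pads swing forward as they close: fully open they stand 13 mm farther back than shut.
Start: joints at [-0.858, 0.501, -0.427, 1.55, 0.221, 1.138, -0.21], TCP at [0.283, 0.585, 0.231] pointing down, gripper open.
Joint ranges: [-2.88, 2.88], [-0.31, 2.03], [-1.54, 1.56], [0.2, 2.42], [-1.41, 4.55], [0.19, 2.02], [-2.57, 2.57]. Speed limits (rad/s): [2.57, 2.57, 3.14, 3.14, 3.14, 3.14, 3.14].

### API

Orientations are given as a rotation vector (axis times angle).
In Python, from station import * gives the robot as it stands. The module is installed in compiled form; this text tells all that it offers.
- The arm moves only by the shell command python3 -m handwheel 'ROWS' [FORCE]. ROWS is a JSON object of lists of equal length, an entry for each row: "jaw": the opening in per cent of the stroke, from 0 (shut) to 100 (fully open); "dp": the shift along the tool's x, y, z in m, a list of three; "rotation": the turn, a rotation vector about the tool's x, y, z in degrees, a list of three. In form: {"jaw": [jaw, ...], "dp": [[x, y, z], ...], "rotation": [[ax, ay, az], ...]}. A call has 1 to 10 rows; each row is the pose to reach, as a shift and turn from the pose measured when the call began, along the tool's axes at that moment; what a row does not reach only later rows make up. A row lasts 1/12 s, in which the tool goes at most 41.7 mm and 7.16 degrees, less where a joint would pass 70% of its speed; a pose out of reach is approached as far as the arm can. A call with a gripper value outside its range is refused whole. The fingers move at their own pace and stop on an object; FORCE is the grip in N (left out, the last holds). Time passes only in rows, so rows that repeat a pose let the fingers close. It gives the time, the measured TCP pose, the force and the opening at its end, in the units of the state.
- state(): the state, without advancing time (a new reading comes with each control period).
- camera(name): name is "scene" or "top" or "wrist"; returns a dict with "frame" (384x512x3 uint8, red, green, blue), "fx", "fy", "cx", "cy" (pixels), "world_from_camera" (4x4, takes a point from camera to world coordinates); the wrist camera has in their place "mount" (4x4, takes a point from camera to tool coordinates, whose origin is the TCP and whose axes are the tool frame's). Camera axes: x right, y down, z forward; pixel columns grow to the right and rows downward; lengths in m; the calibration is good to about 2 mm. A picture is of the moment at which its call begins: read the wrist's pose just before it. There is no depth.
- finish_job(): hands the job in, once; it reports no verdict.
Trained networks look in a picture, given as the dict that the camera call returned (one of the last four; its "shot" number tells which), for a name from the list of things; names that differ only in an ending like _2 or _b are one class to them, and where a whole thing is asked for, a point or a joint stands for the part that bears it (a point fixed in the world has none). Each returns a list of dicts, best first, with "confidence" (0 to 1); they miss things now and then, are a little off and sometimes report something else, mostly with a low value. They report only what shows in the picture. A call takes as long as a camera call.
- boxes_of(thing, picture): "bbox" ([centre column, centre row, width, height] in pixels, round what is visible of it).
- masks_of(thing, picture): "region" (384x512 bool, what is visible of it) and "bbox" ([centre column, centre row, width, height] in pixels, round what is visible of it).
- pinpoint(thing, picture): "at" ([row, column] in pixels: a listed point, or the origin of a listed thing).
The state is a dict: "t": time; "q": joint angles; "joint_vel": joint speeds; "joint_efforts": joint torques, N m; "tool_pos": TCP position; "eef_rot": TCP orientation; "wrist_force": force on the tool from outside, world axes, zero at the start; "wrist_torque": the same for the moment, N m; "finger_gap": opening from 0.0 (shut) to 1.0 (fully open).
Only numpy, scipy, OpenCV 4.12 (cv2) and the standard library are available. Lean on these libraries where they do the work, as an engineer would, in place of code of your own. Each camera call takes 0.05 s, during which the arm holds its last target. There are 200 camera calls.

### The job

Fit the open adjustable wrench flat over the brass hex nut on the round vessel holder, roll its worm wheel to close the jaw snugly on the nut, and only then use the wrench to turn the nut clockwise (seen from above) until the red line on the nut meets the red line on the holder, without going past it. Leave the wrench lying flat on the nut with its jaw still snug, and do not disturb the bottles and glassware.

Things in the scene. Friction and masses are not known exactly. Their poses are not given: they have to be found in the camera images.
- holder: Fixed round dark steel vessel holder. Origin at the centre of its underside on the table, z up. Its flat deck (radius 90 mm) is 50 mm above the table, with the nut in its middle. A red line on the deck runs from the nut along the holder's +x to the rim. Beyond the rim on that side stands a pressure gauge, an obstacle.
- gauge (a point): Centre of the pressure gauge: a black upright drum with a white dial facing up, 60 mm diameter, 22 mm high, on a short post, 122 mm from the nut's axis along the holder's +x; this point is 84 mm and its top 95 mm above the table. Fixed to the holder.
- nut_top (a point): Centre of the top of the brass hex nut, 26 mm above the deck (76 mm above the table). 36 mm across flats, 41.6 mm across corners, 26 mm high. Its x axis points along the red line on its top, from the centre to a corner (corners at multiples of 60 degrees from it); the axes turn with the nut.
- nut_mark (a point): Outer end of the nut's red line, 19 mm from its axis.
- nut (a joint): Angle of the nut in rad: 0 when its red line meets the holder's, negative at the start (-0.85 to -0.5), grows as it is turned clockwise seen from above. Stiff: about 0.15 N m, stays where it is left.
- wrench_grip (a point): Middle of the wrench's steel handle, 9 mm above its underside: a good place to grip (the balance point is some 25 mm nearer the head). Axes as wrench. The handle here is 24 mm wide (y) and 18 mm thick (z); it runs from 21 mm ahead of this point, where the 44 mm wide neck begins, to 104 mm behind it.
- mouth (a point): Point in the wrench's mouth, 105 mm ahead (+x) of wrench_grip, 10 mm above the underside: the nut's axis passes here when a flat rests on the fixed jaw. Fixed jaw face 18 mm to the -y side, parallel to x; moving jaw on the +y side; end wall of the throat 23.5 mm behind (-x). When fitted, a nut corner points along the wrench's x. Axes as wrench.
- worm_top (a point): Top of the worm, a knurled brass roller (26 mm diameter, 22 mm long, axis along y) 51 mm ahead of wrench_grip, 3 mm to +y; 26.5 mm above the underside, 6.5 mm proud of the head. A closed fingertip pressed on it (5 to 10 N) and drawn along the wrench's +x, towards the mouth, closes the jaw about 0.15 mm per mm; drawn back it opens it. Several strokes are needed; it stays where left.
- jaw (a joint): Travel of the moving jaw in m: the mouth is 46 mm wide at 0, and 46 mm minus this value in general; it is snug on the nut at 0.010. Starts between 0.0025 and 0.006 (mouth 43.5 to 40 mm).
- reagent_mid (a point): Middle of a tall amber reagent bottle, 60 mm diameter, 150 mm tall, standing near the holder. Bystander.
- dish_mid (a point): Middle of a low glass dish, 84 mm diameter, 18 mm high, near the holder. Bystander.
- beaker_mid (a point): Middle of a glass beaker, 72 mm diameter, 90 mm tall. Bystander.
- jar_mid (a point): Middle of a white jar with red lid, 52 mm diameter, 70 mm tall. Bystander.
- vial_mid (a point): Middle of a small amber jar with blue lid, 40 mm diameter, 60 mm tall, beside the wrench at the start. Bystander.
- wrench: Loose adjustable wrench, 0.4 kg, 238 mm long, starting flat on the table, z up; +x points along it from red-gripped handle to head. The head is 20 mm thick and up to 78 mm wide; its jaws reach 121 mm ahead of the origin. Origin on its underside, directly below wrench_grip.

How it is judged:
On the way, in this order (a step that is already met when the one before it is completed fails the run):
1. the wrench lies flat on the holder with the nut in its open mouth (horizontal distance between mouth and nut_top below 0.011 m and height (world z) of mouth below 0.066 m and angle between mouth's own z axis and vertical below 0.08 rad), for 0.2 s.
2. the jaw is closed snugly on the nut (all of step 1 and value of joint jaw above 0.0088 m), for 0.2 s.
3. the nut is turned to its mark, jaw still snug (all of step 1 and value of joint jaw above 0.0082 m and value of joint nut between -0.12 and 0.12 rad), for 0.2 s.
At the end, for the whole second after the job is handed in: The nut's red line meets the holder's within 0.12 rad; the wrench lies flat and still over the nut on the deck (mouth point within 11 mm of the nut's axis), released, with its jaw snug (within 1.8 mm) (all of step 3 and linear speed of wrench below 0.02 m/s); the robot touches nothing.
It fails at once if the nut is turned while the jaw is loose (distance of nut_mark from where it was at the start of the episode above 0.005 m and value of joint jaw below 0.0075 m).
It fails at once if the nut is turned well past the mark (value of joint nut above 0.2 rad).
It fails at once if a bottle or piece of glassware is disturbed (distance of any of reagent_mid, dish_mid, beaker_mid, jar_mid, vial_mid from where it was at the start of the episode above 0.03 m).
It also fails if it takes over 67 s, if anything falls off the work surface, if the arm or the gripper's body presses on something with over 40 N, if the wrist force passes 120 N, or if a joint passes its speed limit or range.

## Working session

There is one attempt and no reset: what is moved stays moved. The work goes in short steps, Python scripts to look and compute and a shell command to move; the robot and the scene stay as the last step left them, time stands still between calls to the robot, and variables do not carry over. Pictures are saved under pics/ and viewed, about 8 in all and at most 12, crops included, and the job is handed in when it is done.

```bash
mkdir -p pics
cat > h.py <<'E'
from station import *
import numpy as np, cv2
from scipy.spatial.transform import Rotation as R
def save(p,n): cv2.imwrite('pics/'+n,cv2.cvtColor(p["frame"],cv2.COLOR_RGB2BGR))
def pose():
    s=state(); T=np.eye(4); T[:3,:3]=R.from_rotvec(s["eef_rot"]).as_matrix(); T[:3,3]=s["tool_pos"]; return T
def wfc(p,T): return np.array(p["world_from_camera"]) if "world_from_camera" in p else T@np.array(p["mount"])
def ray(p,at,z,T=None):
    r,c=at; W=wfc(p,T); d=W[:3,:3]@np.array([(c-p["cx"])/p["fx"],(r-p["cy"])/p["fy"],1]); o=W[:3,3]
    return o+d*(z-o[2])/d[2]
Z=dict(holder=0,gauge=.084,nut_top=.076,nut_mark=.076,wrench_grip=.009,mouth=.010,worm_top=.0265,reagent_mid=.075,dish_mid=.009,beaker_mid=.045,jar_mid=.035,vial_mid=.03,wrench=0)
def find(p,names,T=None,dz=0):
    for n in names:
        for k in pinpoint(n,p)[:2]:
            z=Z[n]+(dz if n in('wrench_grip','mouth','worm_top','wrench') else 0)
            print(n,round(k["confidence"],2),np.round(k["at"],1),np.round(ray(p,k["at"],z,T)[:2],4))
E
python3 - <<'E'
from h import *
s=state(); print(s)
for c in("top","scene"):
    p=camera(c); print(c, np.round(p["world_from_camera"],3).tolist(),p["fx"]); save(p,c+'0.png')
    find(p,Z)
E
```

```text
{'t': 0.0, 'q': array([-0.85780454,  0.50181708, -0.42675754,  1.55147087,  0.22079039,
        1.13828435, -0.2103192 ]), 'joint_vel': array([-6.92639837e-04, -4.71197222e-04,  1.87173385e-03,  8.09276308e-04,
        4.70881418e-04, -1.86223616e-05,  3.76631693e-04]), 'joint_efforts': array([-7.72344520e-04, -5.69517195e+01, -5.81594780e+00, -2.80935842e+01,
        1.07919020e-02,  1.20062704e-02, -2.29384818e-05]), 'tool_pos': array([0.28235801, 0.58469451, 0.23026697]), 'eef_rot': array([ 2.66005466e+00,  1.66959341e+00, -2.60824629e-03]), 'wrist_force': array([-0.15124334, -0.39414446,  1.06434438]), 'wrist_torque': array([ 0.00403417, -0.00498181,  0.0039378 ]), 'finger_gap': 0.9982783157721828}
top [[0.024, -0.989, 0.147, 0.471], [-1.0, -0.024, -0.004, -0.009], [0.007, -0.147, -0.989, 1.001], [0.0, 0.0, 0.0, 1.0]] 351.8420106189543
holder 0.58 [209.7 314.4] [ 0.5585 -0.1848]
gauge 0.67 [169.4 295.1] [ 0.6572 -0.1189]
gauge 0.58 [206.  315.7] [ 0.5609 -0.1735]
nut_top 0.76 [207.9 321.1] [ 0.557  -0.1892]
nut_mark 0.53 [199.2 181.1] [0.5711 0.1808]
nut_mark 0.47 [208.  314.1] [
[... 663 characters left out ...]
6 [241.9 202.3] [ 0.5526 -0.1736]
holder 0.48 [220.8 198.4] [ 0.5023 -0.1194]
gauge 0.8 [217.8 252.3] [ 0.6562 -0.12  ]
gauge 0.22 [216.7 208.2] [ 0.5704 -0.1679]
nut_top 0.87 [222.9 197.2] [ 0.5559 -0.1903]
nut_mark 0.64 [215.3 209.3] [ 0.5645 -0.1558]
wrench_grip 0.95 [161.9 286.5] [0.5786 0.2034]
mouth 0.73 [159.9 319.6] [0.6558 0.2606]
worm_top 0.96 [158.  305.3] [0.6256 0.2258]
worm_top 0.37 [166.1 195. ] [0.3836 0.0323]
reagent_mid 0.75 [278.7 184.9] [ 0.6282 -0.3313]
dish_mid 0.69 [196.2 197.9] [ 0.4527 -0.0517]
beaker_mid 0.56 [221.5 322.4] [ 0.7812 -0.0093]
jar_mid 0.95 [169.3 196.4] [0.4027 0.0134]
vial_mid 0.76 [179.  302.9] [0.6639 0.1308]
wrench 0.9 [165.2 288.6] [0.5858 0.2036]
```

```bash
python3 -c "
import cv2
a=cv2.imread('pics/top0.png')[100:300,120:420]
cv2.imwrite('pics/top0c.png',cv2.resize(a,None,fx=2.6,fy=2.6,interpolation=cv2.INTER_CUBIC))"
```

```text
(no output)
```

View pics/top0c.png

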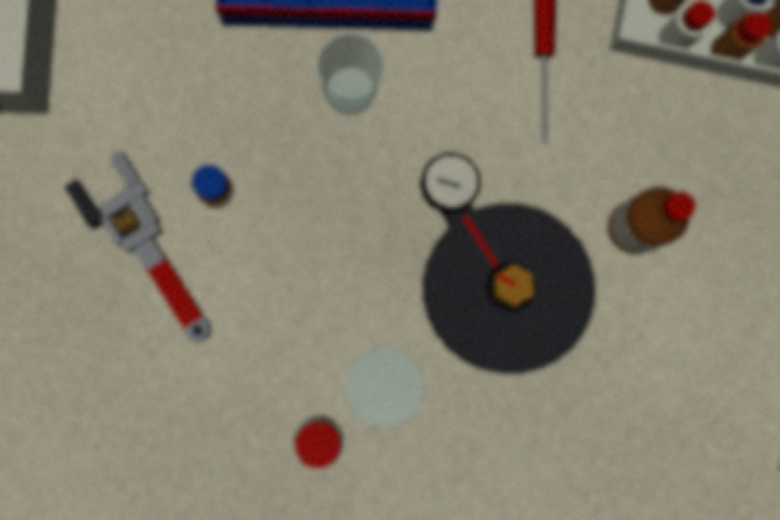

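The picture shows the wrench at left pointing up-left with the vial beside it. The nut is at crop (513,285), its mark is counter-clockwise of the holder line, and the gauge is at (452,182). My plan is to fit the wrench with heading about +15° and turn it to about -25°, which keeps the handle toward the robot and clear of everything. First I move above the wrench.

```bash
python3 -m handwheel '{"jaw":[100,100,100,100,100,100,100,100,100,100],"dp":[[-0.02,0.042,-0.01],[-0.04,0.084,-0.02],[-0.06,0.126,-0.03],[-0.08,0.168,-0.03],[-0.1,0.21,-0.03],[-0.12,0.25,-0.03],[-0.14,0.29,-0.03],[-0.16,0.33,-0.03],[-0.18,0.38,-0.03],[-0.2,0.43,-0.03]],"rotation":[[0,0,7],[0,0,14],[0,0,21],[0,0,28],[0,0,35],[0,0,42],[0,0,49],[0,0,56],[0,0,63],[0,0,70]]}' 80
cat >> h.py <<'E'
def delta(xy,z,xang):
    "tool dp and z-turn for TCP at xy,z, tool x at world angle xang (deg), tool down"
    T=pose(); x=np.radians(xang)
    G=np.array([[np.cos(x),np.sin(x),0],[np.sin(x),-np.cos(x),0],[0,0,-1]]).T
    G=np.column_stack([[np.cos(x),np.sin(x),0],[np.sin(x),-np.cos(x),0],[0,0,-1]])
    print('dp',np.round(T[:3,:3].T@(np.array([*xy,z])-T[:3,3]),4),'rot',np.round(np.degrees(R.from_matrix(T[:3,:3].T@G).as_rotvec()),2))
def st():
    s=state(); T=pose(); print('t',round(s['t'],2),'pos',np.round(T[:3,3],4),'xang',round(np.degrees(np.arctan2(T[1,0],T[0,0])),2),'tilt',np.round(T[:2,2],3),'F',np.round(s['wrist_force'],1),'gap',round(s['finger_gap'],3),'q',np.round(s['q'],2))
E
python3 -c "
from h import *
st();delta((.575,.195),.26,-54)"
```

```text
t: 2.23
tool_pos: [0.5436, 0.2619, 0.2617]
eef_rot: [-3.137, 0.167, -0.001]
wrist_force: [0.9, 0.9, -0.4]
finger_gap: 0.997
t 2.23 pos [0.5436 0.2619 0.2617] xang -6.11 tilt [0.001 0.   ] F [ 0.9  0.9 -0.4] gap 0.997 q [-0.44  0.36 -0.07  1.65  0.03  1.13 -0.62]
dp [0.0383 0.0632 0.0017] rot [-3.000e-02 -2.000e-02  4.789e+01]
```

```bash
python3 -m handwheel '{"jaw":[100,100,100,100,100,100,100,100],"dp":[[0.006,0.01,0],[0.012,0.02,0],[0.02,0.03,0],[0.025,0.04,0],[0.03,0.05,0],[0.038,0.063,0],[0.038,0.063,0],[0.038,0.063,0]],"rotation":[[0,0,7],[0,0,14],[0,0,21],[0,0,28],[0,0,35],[0,0,42],[0,0,48],[0,0,48]]}'
python3 - <<'E'
from h import *
st(); T=pose(); p=camera("wrist"); save(p,'w1.png'); find(p,['wrench_grip','mouth','worm_top','wrench','vial_mid'],T)
print(np.round(p["mount"],3).tolist(),p["fx"])
E
```

```text
t: 2.9
tool_pos: [0.5752, 0.1939, 0.2618]
eef_rot: [-2.793, 1.437, -0.001]
wrist_force: [0.5, -0.5, -0.5]
finger_gap: 0.999
t 2.9 pos [0.5752 0.1939 0.2618] xang -54.43 tilt [ 0.001 -0.   ] F [ 0.5 -0.5 -0.5] gap 0.999 q [-0.45  0.36  0.1   1.65 -0.04  1.13 -1.29]
wrench_grip 0.92 [149.8 249.8] [0.5791 0.2002]
worm_top 0.7 [266.3 508.1] [ 0.656  -0.1776]
wrench 0.58 [154.3 250.9] [0.5737 0.1947]
wrench 0.47 [130.9 330.1] [0.6562 0.1307]
vial_mid 0.85 [132.7 332.6] [0.6552 0.1352]
[[1.0, -0.0, -0.001, 0.0], [0.0, 0.947, 0.32, -0.082], [0.0, -0.32, 0.947, -0.141], [0.0, 0.0, 0.0, 1.0]] 316.12634307235464
```

View pics/w1.png

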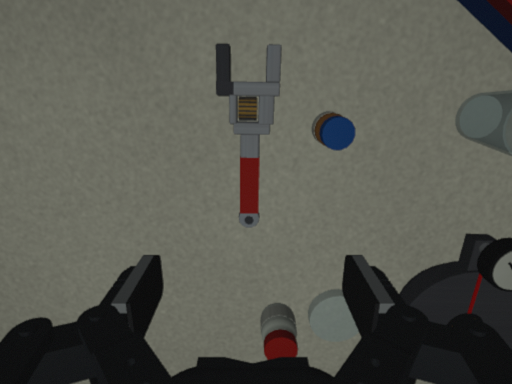

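Wrist view: the wrench lies almost vertical, with handle end at (249,219), neck/handle boundary at (250,145), worm at (247,108) and the dark moving jaw on the left.

Run:
```python
from h import *
T=pose(); p=camera("wrist")
m=masks_of('wrench',p)[0]; print(m['confidence'],m['bbox'])
r,c=np.nonzero(m['region'])
P=np.array([ray(p,(a,b),.015,T)[:2] for a,b in zip(r,c)])
# handle rows only
h=np.array([ray(p,(a,c[r==a].mean()),.018,T)[:2] for a in range(150,205) if (r==a).any()])
v=h[0]-h[-1]; print('heading',np.degrees(np.arctan2(v[1],v[0])))
print('end',ray(p,(r.max(),249),.009,T),'tip',ray(p,(r.min(),249),.02,T),'mid',h[0],h[-1])
e=ray(p,(r.max(),249),.012,T)[:2]; u=v/np.linalg.norm(v)
print('grip from end',e+.104*u,'from tip',ray(p,(r.min(),247),.02,T)[:2]-.121*u)
g=e+.104*u+.006*u
```

```text
0.56 [252.7, 137.3, 64.6, 181.1]
heading 34.90424807155505
end [0.49139852 0.14106546 0.009     ] tip [0.67479416 0.27338722 0.02      ] mid [0.5802575  0.20209832] [0.52213275 0.16154353]
grip from end [0.57782905 0.20135899] from tip [0.57426296 0.2059351 ]
```

```bash
python3 -c "
from h import *
delta((.584,.2055),.05,-55.0)"
```

```text
dp [-0.0024 -0.0133  0.2118] rot [-0.04  0.01  0.99]
```

```bash
python3 -m handwheel '{"jaw":[100,100,100,100,100,90,80,80,80],"dp":[[-0.002,-0.013,0.04],[-0.002,-0.013,0.08],[-0.002,-0.013,0.12],[-0.002,-0.013,0.155],[-0.002,-0.013,0.19],[-0.002,-0.013,0.215],[-0.002,-0.013,0.235],[-0.002,-0.013,0.248],[-0.002,-0.013,0.258]],"rotation":[[0,0,1],[0,0,1],[0,0,1],[0,0,1],[0,0,1],[0,0,1],[0,0,1],[0,0,1],[0,0,1]]}' 90
python3 -c "
from h import *
st()"
python3 -m handwheel '{"jaw":[80,0,0,0,0,0,0,0,0,0],"dp":[[0,0,0],[0,0,0],[0,0,0],[0,0,0],[0,0,0],[0,0,0],[0,0,0],[0,0,0],[0,0,0],[0,0,0]],"rotation":[[0,0,0],[0,0,0],[0,0,0],[0,0,0],[0,0,0],[0,0,0],[0,0,0],[0,0,0],[0,0,0],[0,0,0]]}' 90
python3 -c "
from h import *
st()"
```

```text
t: 4.05
tool_pos: [0.5833, 0.2049, 0.0022]
eef_rot: [2.786, -1.45, -0.002]
wrist_force: [-0.2, -0.8, -0.3]
finger_gap: 0.801
t 4.05 pos [0.5833 0.2049 0.0022] xang -54.97 tilt [-0.001 -0.   ] F [-0.2 -0.8 -0.3] gap 0.801 q [-0.44  0.71  0.07  1.77 -0.08  0.67 -1.28]
t: 4.88
tool_pos: [0.5846, 0.2054, 0.0041]
eef_rot: [-2.785, 1.45, -0.001]
wrist_force: [-1.0, -0.2, 6.5]
finger_gap: 0.249
t 4.88 pos [0.5846 0.2054 0.0041] xang -54.99 tilt [0.002 0.001] F [-1.  -0.2  6.5] gap 0.249 q [-0.44  0.7   0.07  1.77 -0.08  0.67 -1.28]
```

```bash
python3 -m handwheel '{"jaw":[0,0,0,0,0,0,0,0,0],"dp":[[0,0,-0.01],[0,0,-0.03],[0,0,-0.05],[0,0,-0.08],[0,0,-0.11],[0,0,-0.14],[0,0,-0.16],[0,0,-0.16],[0,0,-0.16]],"rotation":[[0,0,0],[0,0,0],[0,0,0],[0,0,0],[0,0,0],[0,0,0],[0,0,0],[0,0,0],[0,0,0]]}' 90
python3 - <<'E'
from h import *
st(); T=pose(); p=camera("wrist"); save(p,'w2.png')
# tool frame points
find(p,['wrench_grip','mouth','worm_top'],T,dz=T[2,3]-.004)
delta((.475,-.205),.26,-75)
p=camera("top"); find(p,['nut_top','nut_mark','gauge','holder'])
E
```

```text
t: 5.63
tool_pos: [0.585, 0.2054, 0.1657]
eef_rot: [-2.783, 1.448, -0.004]
wrist_force: [0.1, -0.1, -4.1]
finger_gap: 0.254
t 5.63 pos [0.585  0.2054 0.1657] xang -54.98 tilt [0.004 0.002] F [ 0.1 -0.1 -4.1] gap 0.254 q [-0.45  0.48  0.1   1.71 -0.05  0.95 -1.3 ]
wrench_grip 0.73 [273.4 254.7] [0.5809 0.2008]
mouth 0.55 [273.4 253.4] [0.581  0.2017]
worm_top 0.64 [186.6 248.9] [0.6209 0.2319]
dp [ 0.2735  0.3235 -0.0976] rot [ 0.12  0.03 20.02]
nut_top 0.72 [208.3 319. ] [ 0.5558 -0.1836]
nut_mark 0.63 [203.8 315.3] [ 0.5675 -0.1739]
gauge 0.74 [173.  292.1] [ 0.6472 -0.111 ]
holder 0.64 [212.9 312.1] [ 0.5492 -0.1782]
holder 0.42 [195.7 163.7] [0.5882 0.2467]
```

View pics/w2.png

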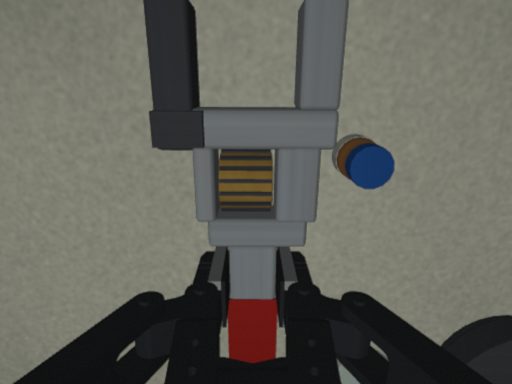

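Wrench is held level and centred: fixed jaw inner face at column ~299, moving jaw at ~197, so the mouth centreline is at ~256, the tool axis. Next I carry it over to the nut.

```bash
python3 -m handwheel '{"jaw":[0,0,0,0,0,0,0,0,0,0],"dp":[[0.01,0.015,-0.02],[0.035,0.04,-0.05],[0.06,0.07,-0.07],[0.08,0.1,-0.09],[0.105,0.125,-0.095],[0.13,0.155,-0.095],[0.155,0.185,-0.095],[0.18,0.21,-0.095],[0.205,0.24,-0.095],[0.23,0.27,-0.095]],"rotation":[[0,0,2],[0,0,4],[0,0,6],[0,0,8],[0,0,10],[0,0,12],[0,0,14],[0,0,16],[0,0,18],[0,0,20]]}' 90
python3 -c "
from h import *
st(); delta((.4597,-.2085),.20,-78)"
```

```text
t: 6.92
tool_pos: [0.4942, -0.1398, 0.2582]
eef_rot: [-2.491, 1.913, -0.001]
wrist_force: [0.5, -0.8, -4.2]
finger_gap: 0.253
t 6.92 pos [ 0.4942 -0.1398  0.2582] xang -75.06 tilt [0.001 0.001] F [ 0.5 -0.8 -4.2] gap 0.253 q [-0.07  0.2   0.34  1.88 -0.08  1.07 -1.01]
dp [0.0575 0.0511 0.0582] rot [-0.05  0.02  2.94]
```

```bash
python3 -m handwheel '{"jaw":[0,0,0,0,0,0],"dp":[[0.015,0.015,0],[0.035,0.03,0],[0.05,0.045,0.02],[0.0575,0.051,0.04],[0.0575,0.051,0.058],[0.0575,0.051,0.058]],"rotation":[[0,0,1],[0,0,2],[0,0,3],[0,0,3],[0,0,3],[0,0,3]]}' 90
python3 - <<'E'
from h import *
st(); T=pose(); p=camera("wrist"); save(p,'w3.png'); find(p,['nut_top','nut_mark','gauge','holder'],T)
E
```

```text
t: 7.42
tool_pos: [0.4568, -0.2084, 0.1969]
eef_rot: [2.437, -1.98, -0.009]
wrist_force: [-1.2, 1.6, -3.7]
finger_gap: 0.252
t 7.42 pos [ 0.4568 -0.2084  0.1969] xang -78.18 tilt [-0.005  0.002] F [-1.2  1.6 -3.7] gap 0.252 q [ 0.04  0.26  0.39  1.97 -0.12  0.94 -0.88]
nut_top 0.58 [ 58.  243.2] [ 0.5554 -0.1805]
nut_mark 0.66 [ 39.9 222.7] [ 0.5646 -0.163 ]
gauge 0.16 [185.9 245.9] [ 0.4579 -0.2025]
holder 0.96 [ 62.5 242.8] [ 0.5563 -0.1775]
```

View pics/w3.png

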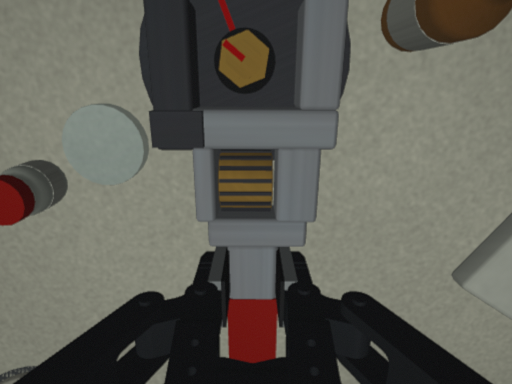

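The nut shows through the mouth at (244,58), with its mark at about (223,41) and the holder line running to (222,0). I'll fit the hexagon for position and angle.

```bash
cat >> h.py <<'E'
def nutfit(p,T,roi,show=True):
    hsv=cv2.cvtColor(p["frame"],cv2.COLOR_RGB2HSV); r0,r1,c0,c1=roi
    h,s,v=[hsv[r0:r1,c0:c1,i] for i in range(3)]
    br=((s>90)&(v>60)&(h>8)&(h<35)).astype(np.uint8); red=((s>120)&(v>60)&((h<6)|(h>172))).astype(np.uint8)
    n,l,stt,cen=cv2.connectedComponentsWithStats(br); k=1+np.argmax(stt[1:,4])
    m=cv2.morphologyEx(((l==k)|0).astype(np.uint8),cv2.MORPH_CLOSE,np.ones((7,7)))
    cnt=max(cv2.findContours(m,0,1)[0],key=cv2.contourArea); hull=cv2.convexHull(cnt)[:,0]
    W=np.array([ray(p,(a+r0,b+c0),.076,T)[:2] for b,a in hull],np.float32)
    from scipy.optimize import least_squares
    D=np.array([ray(p,(a+r0,b+c0),.076,T)[:2] for b,a in cnt[:,0]])
    def res(x):
        d=D-x[:2]; a=np.arctan2(d[:,1],d[:,0])-x[2]; a=(a%(np.pi/3))-np.pi/6
        return np.hypot(*d.T)*np.cos(a)-.018
    best=min((least_squares(res,[*D.mean(0),a],loss='soft_l1',f_scale=.0005) for a in np.radians([0,15,30,45])),key=lambda o:o.cost)
    print('nut',np.round(best.x[:2],4),'corner ang mod60',round(np.degrees(best.x[2])%60,2),'rms',np.sqrt(np.mean(best.fun**2)),'bbox',stt[k])
    rr,rc=np.nonzero(red); Q=np.array([ray(p,(a+r0,b+c0),.076,T)[:2] for a,b in zip(rr,rc)]) if len(rr) else np.zeros((0,2))
    d=Q-best.x[:2]; i=(np.hypot(*d.T)<.0195)&(np.hypot(*d.T)>.005)
    if i.any(): print('mark ang',np.degrees(np.arctan2(*d[i].mean(0)[::-1])),i.sum())
    Q=np.array([ray(p,(a+r0,b+c0),.05,T)[:2] for a,b in zip(rr,rc)]) if len(rr) else np.zeros((0,2)); d=Q-best.x[:2]; j=(np.hypot(*d.T)>.026)&(np.hypot(*d.T)<.09)
    if j.any(): print('holder line ang',np.degrees(np.arctan2(*d[j].mean(0)[::-1])),j.sum())
E
python3 - <<'E'
from h import *
T=pose(); p=camera("wrist"); nutfit(p,T,(0,105,200,296))
M=T@np.array([0,-.0985,-.019+.001,1]); print('mouth est',M[:3])
E
```

```text
nut [ 0.5548 -0.1806] corner ang mod60 2.81 rms 0.00026790547082877064 bbox [  18   38   50   56 1842]
mark ang 62.426712409631094 105
holder line ang 33.52475100229587 270
mouth est [ 0.55738684 -0.18782161  0.21975266]
```

```bash
python3 -c "
from h import *
delta((.4556,-.1885),.105,-87.2)"
```

```text
dp [-0.0206  0.0015  0.0964] rot [-0.18 -0.02  9.21]
```

```bash
python3 -m handwheel '{"jaw":[0,0,0,0,0,0,0,0],"dp":[[-0.008,0,0.015],[-0.016,0.001,0.03],[-0.0206,0.0015,0.05],[-0.0206,0.0015,0.07],[-0.0206,0.0015,0.09],[-0.0206,0.0015,0.0964],[-0.0206,0.0015,0.0964],[-0.0206,0.0015,0.0964]],"rotation":[[0,0,3],[0,0,6],[0,0,9.2],[-0.18,0,9.2],[-0.18,0,9.2],[-0.18,0,9.2],[-0.18,0,9.2],[-0.18,0,9.2]]}' 90
python3 - <<'E'
from h import *
st(); T=pose(); p=camera("wrist"); save(p,'w4.png'); nutfit(p,T,(0,107,198,300)); delta((.4556,-.1885),.105,-87.2)
E
```

```text
t: 8.38
tool_pos: [0.4563, -0.1887, 0.1058]
eef_rot: [2.275, -2.166, 0.002]
wrist_force: [0.8, -0.1, -2.8]
finger_gap: 0.253
t 8.38 pos [ 0.4563 -0.1887  0.1058] xang -87.18 tilt [ 0.001 -0.001] F [ 0.8 -0.1 -2.8] gap 0.253 q [ 0.03  0.39  0.37  2.06 -0.2   0.73 -1.  ]
nut [ 0.5547 -0.1807] corner ang mod60 2.85 rms 0.00016255059909149803 bbox [  10    5   75   91 4647]
mark ang 62.30839064771214 290
holder line ang 33.844084139943405 146
dp [-0.0005  0.0011  0.0012] rot [-0.11 -0.07  0.01]
```

View pics/w4.png

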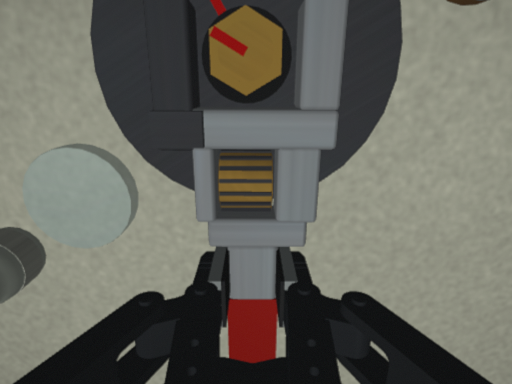

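The nut sits centred in the mouth: columns 208–284 between jaw faces ~195 and ~301, rear corner at row 96 and throat wall at 110. Lowering now.

```bash
python3 -m handwheel '{"jaw":[0,0,0,0,0,0,0,0],"dp":[[0,0.0007,0.012],[0,0.0007,0.022],[0,0.0007,0.032],[0,0.0007,0.042],[0,0.0007,0.047],[0,0.0007,0.0495],[0,0.0007,0.0515],[0,0.0007,0.0515]],"rotation":[[0,0,0],[0,0,0],[0,0,0],[0,0,0],[0,0,0],[0,0,0],[0,0,0],[0,0,0]]}' 90
python3 - <<'E'
from h import *
st(); T=pose(); p=camera("wrist"); nutfit(p,T,(0,107,198,300))
E
```

```text
t: 9.1
tool_pos: [0.456, -0.1891, 0.0545]
eef_rot: [-2.275, 2.166, -0.003]
wrist_force: [-0.1, -0.3, -4.3]
finger_gap: 0.256
t 9.1 pos [ 0.456  -0.1891  0.0545] xang -87.19 tilt [ 0.002 -0.001] F [-0.1 -0.3 -4.3] gap 0.256 q [ 0.07  0.48  0.33  2.09 -0.26  0.62 -0.95]
nut [ 0.5498 -0.1842] corner ang mod60 49.29 rms 0.004367997163315952 bbox [   0    0   97   99 7350]
mark ang 50.02663147156634 616
holder line ang 49.7564449989998 113
```

```bash
python3 -m handwheel '{"jaw":[0,0,0,0],"dp":[[0,0,0.001],[0,0,0.002],[0,0,0.003],[0,0,0.003]],"rotation":[[0,0,0],[0,0,0],[0,0,0],[0,0,0]]}' 90
python3 - <<'E'
from h import *
st(); T=pose(); p=camera("wrist"); save(p,'w5.png')
E
```

```text
t: 9.48
tool_pos: [0.4566, -0.1894, 0.0538]
eef_rot: [-2.273, 2.165, -0.004]
wrist_force: [-6.7, 2.4, 18.2]
finger_gap: 0.257
t 9.48 pos [ 0.4566 -0.1894  0.0538] xang -87.22 tilt [ 0.003 -0.   ] F [-6.7  2.4 18.2] gap 0.257 q [ 0.07  0.48  0.33  2.09 -0.26  0.61 -0.95]
```

View pics/w5.png

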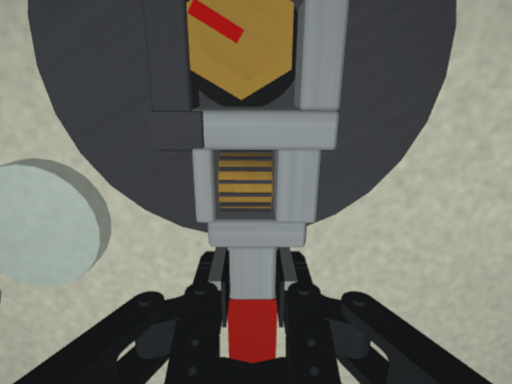

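The wrench is down on the deck (upward contact force) with the nut between the jaws and its rear corner at (240,98). I release, lift and close the fingers.

```bash
python3 -m handwheel '{"jaw":[60,60,60,60,60,60,60,0,0,0],"dp":[[0,0,-0.001],[0,0,-0.001],[0,0,-0.001],[0,0,-0.015],[0,0,-0.035],[0,0,-0.06],[0,0,-0.09],[0,0,-0.12],[0,0,-0.12],[0,0,-0.12]],"rotation":[[0,0,0],[0,0,0],[0,0,0],[0,0,0],[0,0,0],[0,0,0],[0,0,0],[0,0,0],[0,0,0],[0,0,0]]}' 60
python3 - <<'E'
from h import *
st(); T=pose(); p=camera("wrist"); save(p,'w6.png'); nutfit(p,T,(0,140,160,330)); find(p,['worm_top','wrench_grip','mouth'],T,dz=.05)
E
```

```text
t: 10.37
tool_pos: [0.4579, -0.1897, 0.1756]
eef_rot: [-2.272, 2.163, -0.01]
wrist_force: [-0.1, 0.3, -1.0]
finger_gap: 0.184
t 10.37 pos [ 0.4579 -0.1897  0.1756] xang -87.2 tilt [ 0.008 -0.001] F [-0.1  0.3 -1. ] gap 0.184 q [-0.01  0.27  0.41  2.01 -0.14  0.87 -1.05]
nut [ 0.5548 -0.1807] corner ang mod60 2.73 rms 0.0002579688618015435 bbox [  60   34   52   62 2247]
mark ang 62.68096400887504 129
holder line ang 33.686052422031466 310
worm_top 0.77 [141.9 249.1] [ 0.5008 -0.1856]
wrench_grip 0.67 [196.9 254.2] [ 0.4508 -0.1922]
```

View pics/w6.png

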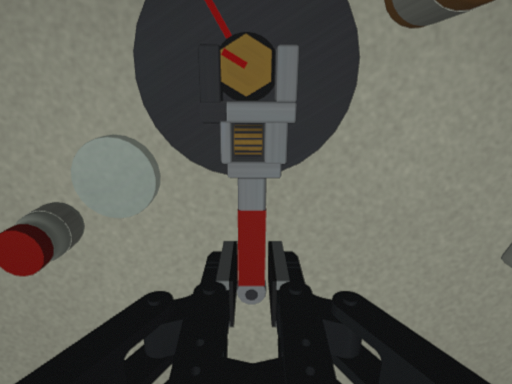

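Everything fits: nut unmoved (corner 2.7°), worm at (249,142), and worm + 54 mm gives a mouth 5 mm from the nut axis. Next, the worm strokes.

```bash
python3 -c "
from h import *
delta((.4928,-.186),.081,-87.2)"
```

```text
dp [-0.0011 -0.0376  0.0915] rot [-0.05  0.01 -0.01]
```

```bash
python3 -m handwheel '{"jaw":[0,0,0,0,0,0,0],"dp":[[-0.001,-0.015,0.02],[-0.001,-0.03,0.04],[-0.001,-0.0375,0.06],[-0.001,-0.0375,0.08],[-0.001,-0.0375,0.088],[-0.001,-0.0375,0.0915],[-0.001,-0.0375,0.0915]],"rotation":[[0,0,0],[0,0,0],[0,0,0],[0,0,0],[0,0,0],[0,0,0],[0,0,0]]}' 60
python3 -c "
from h import *
st()"
python3 -m handwheel '{"jaw":[0,0,0],"dp":[[0,0,0.0015],[0,0,0.003],[0,0,0.003]],"rotation":[[0,0,0],[0,0,0],[0,0,0]]}'
python3 -c "
from h import *
st()"
```

```text
t: 11.15
tool_pos: [0.4913, -0.186, 0.0798]
eef_rot: [2.274, -2.167, -0.003]
wrist_force: [0.4, -0.8, 0.6]
finger_gap: -0.003
t 11.15 pos [ 0.4913 -0.186   0.0798] xang -87.24 tilt [-0.002  0.001] F [ 0.4 -0.8  0.6] gap -0.003 q [ 0.03  0.48  0.35  2.   -0.24  0.71 -1.  ]
t: 11.4
tool_pos: [0.4916, -0.1862, 0.0775]
eef_rot: [2.274, -2.167, -0.002]
wrist_force: [0.5, 0.0, 0.3]
finger_gap: -0.002
t 11.4 pos [ 0.4916 -0.1862  0.0775] xang -87.26 tilt [-0.001  0.001] F [0.5 0.  0.3] gap -0.002 q [ 0.03  0.48  0.34  2.   -0.25  0.7  -0.99]
```

```bash
python3 -m handwheel '{"jaw":[0,0,0],"dp":[[0,0,0.001],[0,0,0.002],[0,0,0.002]],"rotation":[[0,0,0],[0,0,0],[0,0,0]]}'
python3 -c "
from h import *
st()"
```

```text
t: 11.65
tool_pos: [0.4923, -0.1864, 0.0765]
eef_rot: [-2.273, 2.167, -0.0]
wrist_force: [-2.3, 1.1, 5.1]
finger_gap: -0.0
t 11.65 pos [ 0.4923 -0.1864  0.0765] xang -87.26 tilt [0.001 0.   ] F [-2.3  1.1  5.1] gap -0.0 q [ 0.03  0.48  0.34  2.   -0.25  0.7  -0.99]
```

```bash
python3 -m handwheel '{"jaw":[0,0,0,0,0,0,0,0],"dp":[[0,-0.001,0.0015],[0,-0.004,0.0015],[0,-0.007,0.0015],[0,-0.01,0.0015],[0,-0.013,0.0015],[0,-0.016,0.0015],[0,-0.019,0.0015],[0,-0.019,0.0015]],"rotation":[[0,0,0],[0,0,0],[0,0,0],[0,0,0],[0,0,0],[0,0,0],[0,0,0],[0,0,0]]}'
python3 -m handwheel '{"jaw":[0,0,0,0,0],"dp":[[0,0,-0.012],[0,0,-0.03],[0,0.019,-0.06],[0,0.019,-0.09],[0,0.019,-0.09]],"rotation":[[0,0,0],[0,0,0],[0,0,0],[0,0,0],[0,0,0]]}'
cat >> h.py <<'E'
def look(n):
    st(); T=pose(); p=camera("wrist"); save(p,n)
    find(p,['worm_top','wrench_grip','mouth'],T,dz=.05)
    nutfit(p,T,(0,150,160,330))
E
python3 -c "
from h import *
look('w7.png'); import cv2
a=cv2.imread('pics/w6.png')[0:200,150:350];b=cv2.imread('pics/w7.png')[0:200,150:350]
cv2.imwrite('pics/c7.png',cv2.resize(np.hstack([a,b]),None,fx=2,fy=2))"
```

```text
t: 12.32
tool_pos: [0.5123, -0.1853, 0.0758]
eef_rot: [-2.273, 2.166, -0.002]
wrist_force: [0.5, 1.0, 4.4]
finger_gap: 0.004
t: 12.73
tool_pos: [0.4956, -0.1882, 0.1718]
eef_rot: [-2.268, 2.165, -0.014]
wrist_force: [1.2, -0.0, 0.6]
finger_gap: -0.003
t 12.73 pos [ 0.4956 -0.1882  0.1718] xang -87.33 tilt [ 0.011 -0.002] F [ 1.2 -0.   0.6] gap -0.003 q [-0.02  0.34  0.4   1.94 -0.17  0.88 -1.06]
worm_top 0.76 [190.5 250.9] [ 0.5012 -0.1874]
wrench_grip 0.85 [238.9 251.4] [ 0.4505 -0.19  ]
nut [ 0.555  -0.1806] corner ang mod60 2.98 rms 0.0004660811814124691 bbox [  60   91   50   58 2016]
mark ang 62.63173524073319 111
holder line ang 33.5384311793852 628
```

View pics/c7.png

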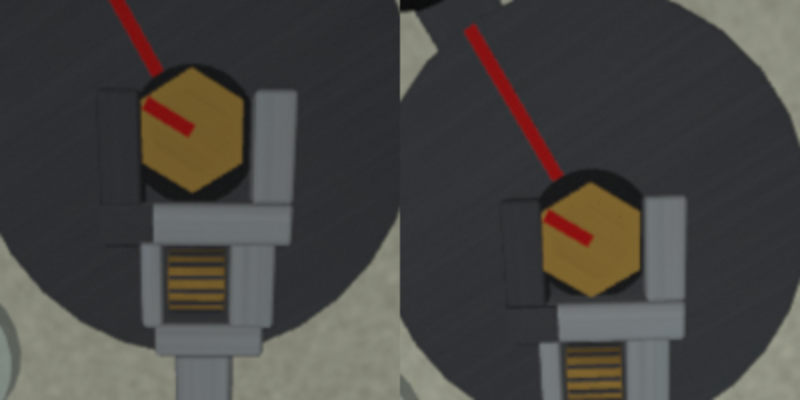

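The right gap has shrunk and the nut has not turned. To measure the mouth width I'll rectify both pictures to the jaw-top plane, brightened, in mm.

```bash
cat >> h.py <<'E'
def rect(img,T,p,z,nut,head,span=40,s=5):
    "metric view: columns = -wrench y (right), rows = -wrench x, centred on nut"
    a=np.radians(head); u=np.array([np.cos(a),np.sin(a)]); n=np.array([-u[1],u[0]])
    N=2*span*s; jj,ii=np.meshgrid(np.arange(N),np.arange(N)); X=(N/2-ii)/s/1e3; Y=(N/2-jj)/s/1e3
    P=np.stack([nut[0]+X*u[0]+Y*n[0],nut[1]+X*u[1]+Y*n[1],np.full_like(X,z)],-1)
    W=wfc(p,T); C=(P-W[:3,3])@W[:3,:3]
    return cv2.remap(img,(C[...,0]/C[...,2]*p["fx"]+p["cx"]).astype(np.float32),(C[...,1]/C[...,2]*p["fy"]+p["cy"]).astype(np.float32),cv2.INTER_CUBIC)
def bright(a): return np.clip(255*(a/255.)**.5*1.1,0,255).astype(np.uint8)
E
python3 - <<'E'
from h import *
def mk(pos,rv):
    T=np.eye(4);T[:3,:3]=R.from_rotvec(rv).as_matrix();T[:3,3]=pos;return T
p=camera("wrist")
ims=[]
for f,T in(('w6.png',mk([.4579,-.1897,.1756],[-2.272,2.163,-.01])),('w7.png',mk([.4956,-.1882,.1718],[-2.268,2.165,-.014]))):
    a=bright(rect(cv2.imread('pics/'+f),T,p,.070,(.5549,-.1806),2.8)); 
    for m in range(-40,41,10): cv2.putText(a,str(m),(200+5*m-8,396),0,.35,(0,255,255),1); cv2.line(a,(200+5*m,380),(200+5*m,386),(0,255,255),1)
    ims.append(a)
cv2.imwrite('pics/r7.png',np.hstack(ims))
E
```

```text
(no output)
```

View pics/r7.png

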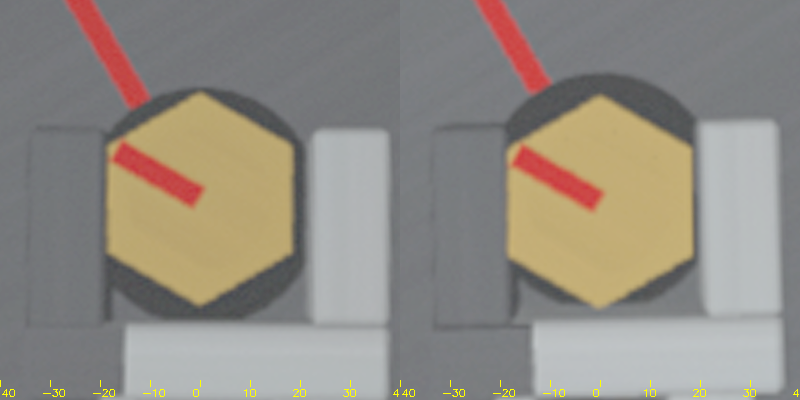

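Mouth was 41.0 mm (outer-edge span 360 px at 5 px/mm) and is now about 38.2 mm (346 px), so one stroke closed about 2.8 mm. Second stroke next.

```bash
python3 -c "
from h import *
delta((.4935,-.1855),.0785,-87.2)"
```

```text
dp [-0.0002 -0.001   0.0866] rot [-0.05  0.05 -0.01]
```

```bash
python3 -m handwheel '{"jaw":[0,0,0,0,0,0],"dp":[[0,-0.001,0.03],[0,-0.001,0.06],[0,-0.001,0.08],[0,-0.001,0.0866],[0,-0.001,0.0885],[0,-0.001,0.0895]],"rotation":[[0,0,0],[0,0,0],[0,0,0],[0,0,0],[0,0,0],[0,0,0]]}'
python3 -c "
from h import *
st()"
```

```text
t: 13.48
tool_pos: [0.4912, -0.1846, 0.0757]
eef_rot: [2.274, -2.167, -0.01]
wrist_force: [-8.3, 4.6, 23.2]
finger_gap: 0.001
t 13.48 pos [ 0.4912 -0.1846  0.0757] xang -87.23 tilt [-0.005  0.004] F [-8.3  4.6 23.2] gap 0.001 q [ 0.03  0.49  0.35  2.   -0.25  0.7  -0.99]
```

```bash
python3 -m handwheel '{"jaw":[0,0,0,0,0,0,0,0,0],"dp":[[0,0,0.0003],[0,-0.001,0.0005],[0,-0.004,0.0007],[0,-0.007,0.0007],[0,-0.01,0.0007],[0,-0.013,0.0007],[0,-0.016,0.0007],[0,-0.019,0.0007],[0,-0.019,0.0007]],"rotation":[[0,0,0],[0,0,0],[0,0,0],[0,0,0],[0,0,0],[0,0,0],[0,0,0],[0,0,0],[0,0,0]]}'
python3 -m handwheel '{"jaw":[0,0,0,0,0],"dp":[[0,0,-0.012],[0,0,-0.03],[0,0.019,-0.06],[0,0.019,-0.09],[0,0.019,-0.09]],"rotation":[[0,0,0],[0,0,0],[0,0,0],[0,0,0],[0,0,0]]}'
cat >> h.py <<'E'
def lookr(n,z=.070,nut=(.5549,-.1806),head=2.8):
    st(); T=pose(); p=camera("wrist"); save(p,n); find(p,['worm_top','wrench_grip'],T,dz=.05); nutfit(p,T,(0,170,160,330))
    a=bright(rect(cv2.imread('pics/'+n),T,p,z,nut,head)); cv2.imwrite('pics/r'+n,a)
E
python3 -c "
from h import *
lookr('w8.png')"
```

```text
t: 14.23
tool_pos: [0.5102, -0.1823, 0.0759]
eef_rot: [-2.275, 2.166, 0.014]
wrist_force: [-4.5, 4.3, 14.1]
finger_gap: 0.003
t: 14.65
tool_pos: [0.494, -0.1856, 0.171]
eef_rot: [-2.271, 2.165, 0.004]
wrist_force: [1.4, -0.7, 0.9]
finger_gap: 0.003
t 14.65 pos [ 0.494  -0.1856  0.171 ] xang -87.26 tilt [0.001 0.005] F [ 1.4 -0.7  0.9] gap 0.003 q [-0.02  0.34  0.4   1.94 -0.17  0.9  -1.05]
worm_top 0.97 [185.9 251.5] [ 0.5027 -0.1844]
wrench_grip 0.86 [235.8 255.1] [ 0.4511 -0.1899]
nut [ 0.555  -0.1805] corner ang mod60 3.07 rms 0.0003057905964850138 bbox [  65   88   50   58 2042]
mark ang 63.63875519850937 111
holder line ang 33.57179863265334 642
```

View pics/rw8.png

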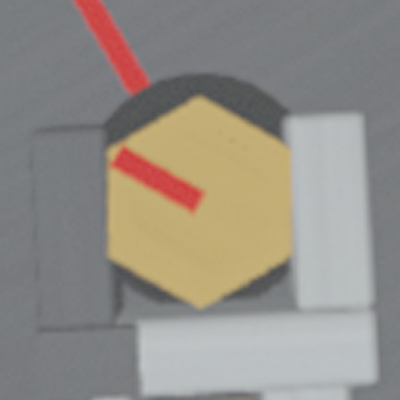

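Outer span is now 333 px (5.4 mm closed, mouth about 36 mm), but the wrench has yawed slightly, so some slack may remain. One more stroke to make sure.

```bash
python3 -c "
from h import *
delta((.4945,-.1848),.0785,-86.5)"
```

```text
dp [ 0.0019 -0.0032  0.0875] rot [ 0.33  0.4  -0.67]
```

```bash
python3 -m handwheel '{"jaw":[0,0,0,0,0,0,0],"dp":[[0.001,-0.003,0.03],[0.002,-0.003,0.06],[0.002,-0.003,0.08],[0.002,-0.003,0.086],[0.002,-0.003,0.0875],[0.002,-0.003,0.0885],[0.002,-0.003,0.0885]],"rotation":[[0.33,0.4,-0.7],[0.33,0.4,-0.7],[0.33,0.4,-0.7],[0.33,0.4,-0.7],[0.33,0.4,-0.7],[0.33,0.4,-0.7],[0.33,0.4,-0.7]]}'
python3 -c "
from h import *
st()"
```

```text
t: 15.38
tool_pos: [0.4912, -0.1837, 0.0763]
eef_rot: [2.287, -2.15, -0.011]
wrist_force: [-2.6, 0.4, 2.8]
finger_gap: 0.0
t 15.38 pos [ 0.4912 -0.1837  0.0763] xang -86.47 tilt [-0.007  0.003] F [-2.6  0.4  2.8] gap 0.0 q [ 0.02  0.49  0.35  2.   -0.25  0.71 -0.98]
```

```bash
python3 -m handwheel '{"jaw":[0,0,0,0,0,0,0,0,0],"dp":[[0,0,0.001],[0,-0.002,0.0015],[0,-0.005,0.0015],[0,-0.008,0.0015],[0,-0.011,0.0015],[0,-0.014,0.0015],[0,-0.017,0.0015],[0,-0.019,0.0015],[0,-0.019,0.0015]],"rotation":[[0,0,0],[0,0,0],[0,0,0],[0,0,0],[0,0,0],[0,0,0],[0,0,0],[0,0,0],[0,0,0]]}'
python3 -m handwheel '{"jaw":[0,0,0,0,0],"dp":[[0,0,-0.012],[0,0,-0.03],[0,0.019,-0.06],[0,0.019,-0.09],[0,0.019,-0.09]],"rotation":[[0,0,0],[0,0,0],[0,0,0],[0,0,0],[0,0,0]]}'
python3 -c "
from h import *
lookr('w9.png')"
```

```text
t: 16.13
tool_pos: [0.5066, -0.1822, 0.076]
eef_rot: [2.284, -2.149, -0.022]
wrist_force: [-14.0, 4.1, 27.6]
finger_gap: 0.001
t: 16.55
tool_pos: [0.4916, -0.1857, 0.1713]
eef_rot: [2.285, -2.153, -0.011]
wrist_force: [1.0, -1.3, 0.2]
finger_gap: 0.0
t 16.55 pos [ 0.4916 -0.1857  0.1713] xang -86.6 tilt [-0.006  0.004] F [ 1.  -1.3  0.2] gap 0.0 q [-0.02  0.34  0.4   1.94 -0.17  0.9  -1.05]
worm_top 0.61 [184.  252.9] [ 0.5012 -0.1855]
worm_top 0.33 [206.2 124.6] [ 0.4764 -0.084 ]
wrench_grip 0.8 [232.1 258.1] [ 0.4515 -0.193 ]
nut [ 0.5551 -0.1805] corner ang mod60 3.84 rms 0.00023918858607466922 bbox [  65   83   51   59 2076]
mark ang 64.05827699954534 115
holder line ang 33.5559915972987 652
```

View pics/rw9.png

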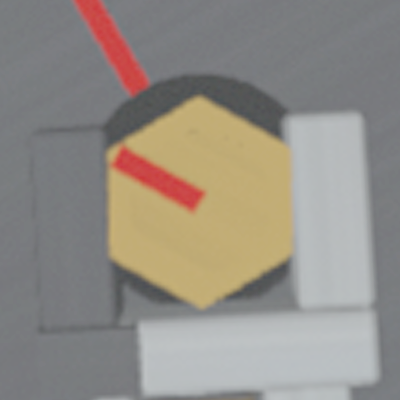

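The third stroke stalled (27 N with -14 N drag, span unchanged), so the jaw is against the nut, with about 2° of wrench yaw. I'll grip the handle square to the nut to align it, release, and give the worm a last stroke.

```bash
python3 -c "
from h import *
delta((.4573,-.187),.056,-86.2)"
```

```text
dp [0.0021 0.0306 0.1107] rot [ 0.75  0.38 -0.3 ]
```

```bash
python3 -m handwheel '{"jaw":[60,60,60,60,60,60,60,60],"dp":[[0.002,0.015,0],[0.002,0.0306,0.01],[0.002,0.0306,0.03],[0.002,0.0306,0.06],[0.002,0.0306,0.085],[0.002,0.0306,0.1],[0.002,0.0306,0.1107],[0.002,0.0306,0.1107]],"rotation":[[0.75,0.38,-0.3],[0.75,0.38,-0.3],[0.75,0.38,-0.3],[0.75,0.38,-0.3],[0.75,0.38,-0.3],[0.75,0.38,-0.3],[0.75,0.38,-0.3],[0.75,0.38,-0.3]]}'
python3 -m handwheel '{"jaw":[0,0,0,0,0,0,0,0],"dp":[[0,0,0],[0,0,0],[0,0,0],[0,0,0],[0,0,0],[0,0,0],[0,0,0],[0,0,0]],"rotation":[[0,0,0],[0,0,0],[0,0,0],[0,0,0],[0,0,0],[0,0,0],[0,0,0],[0,0,0]]}' 60
python3 -c "
from h import *
st()"
python3 -m handwheel '{"jaw":[60,60,60,60,60,60,0,0],"dp":[[0,0,0],[0,0,0],[0,0,0],[0,0,-0.02],[0,0,-0.045],[0,0,-0.08],[0,0,-0.115],[0,0,-0.115]],"rotation":[[0,0,0],[0,0,0],[0,0,0],[0,0,0],[0,0,0],[0,0,0],[0,0,0],[0,0,0]]}'
python3 - <<'E'
from h import *
lookr('w10.png',head=3.8); delta((.4935,-.1852),.0785,-86.2)
E
```

```text
t: 17.37
tool_pos: [0.4547, -0.1859, 0.0528]
eef_rot: [2.292, -2.144, -0.009]
wrist_force: [0.1, 0.1, -0.3]
finger_gap: 0.601
t: 18.03
tool_pos: [0.4548, -0.1865, 0.0533]
eef_rot: [2.291, -2.145, -0.008]
wrist_force: [-3.4, -3.7, 3.9]
finger_gap: 0.265
t 18.03 pos [ 0.4548 -0.1865  0.0533] xang -86.23 tilt [-0.006  0.001] F [-3.4 -3.7  3.9] gap 0.265 q [ 0.05  0.48  0.34  2.08 -0.27  0.62 -0.93]
t: 18.7
tool_pos: [0.4598, -0.1878, 0.1744]
eef_rot: [-2.292, 2.145, -0.007]
wrist_force: [1.4, -1.2, -0.2]
finger_gap: 0.326
t 18.7 pos [ 0.4598 -0.1878  0.1744] xang -86.2 tilt [ 0.005 -0.001] F [ 1.4 -1.2 -0.2] gap 0.326 q [-0.03  0.28  0.42  2.01 -0.15  0.87 -1.03]
wrench_grip 0.87 [197.8 250.6] [ 0.4517 -0.1873]
wrench_grip 0.33 [ 72.6 246.1] [ 0.5522 -0.1774]
nut [ 0.5548 -0.1805] corner ang mod60 3.67 rms 0.00030531544553814345 bbox [  65   36   51   63 2247]
mark ang 62.966867489615545 128
holder line ang 33.34157768382753 322
dp [ 0.0019 -0.038   0.0899] rot [0.25 0.1  0.04]
```

```bash
python3 -m handwheel '{"jaw":[0,0,0,0,0,0,0,0],"dp":[[0.001,-0.02,0.02],[0.002,-0.038,0.04],[0.002,-0.038,0.06],[0.002,-0.038,0.08],[0.002,-0.038,0.088],[0.002,-0.038,0.0905],[0.002,-0.038,0.091],[0.002,-0.038,0.091]],"rotation":[[0.25,0.1,0],[0.25,0.1,0],[0.25,0.1,0],[0.25,0.1,0],[0.25,0.1,0],[0.25,0.1,0],[0.25,0.1,0],[0.25,0.1,0]]}'
python3 -c "
from h import *
st()"
```

```text
t: 19.52
tool_pos: [0.492, -0.1848, 0.0766]
eef_rot: [2.293, -2.145, -0.004]
wrist_force: [0.6, -0.4, 0.8]
finger_gap: -0.001
t 19.52 pos [ 0.492  -0.1848  0.0766] xang -86.18 tilt [-0.003  0.001] F [ 0.6 -0.4  0.8] gap -0.001 q [ 0.02  0.49  0.36  2.   -0.26  0.7  -0.97]
```

```bash
python3 -m handwheel '{"jaw":[0,0,0,0,0,0,0,0,0],"dp":[[0,0,0.001],[0,-0.002,0.0017],[0,-0.005,0.0017],[0,-0.008,0.0017],[0,-0.011,0.0017],[0,-0.014,0.0017],[0,-0.017,0.0017],[0,-0.019,0.0017],[0,-0.019,0.0017]],"rotation":[[0,0,0],[0,0,0],[0,0,0],[0,0,0],[0,0,0],[0,0,0],[0,0,0],[0,0,0],[0,0,0]]}'
python3 -m handwheel '{"jaw":[0,0,0,0,0],"dp":[[0,0,-0.012],[0,0,-0.03],[0,0.019,-0.06],[0,0.037,-0.09],[0,0.037,-0.09]],"rotation":[[0,0,0],[0,0,0],[0,0,0],[0,0,0],[0,0,0]]}'
python3 -c "
from h import *
lookr('w11.png',head=3.8)"
```

```text
t: 20.27
tool_pos: [0.5077, -0.184, 0.0761]
eef_rot: [2.29, -2.145, -0.013]
wrist_force: [-13.4, 1.6, 22.6]
finger_gap: 0.001
t: 20.68
tool_pos: [0.4716, -0.1891, 0.1714]
eef_rot: [2.289, -2.151, -0.003]
wrist_force: [-0.4, 0.2, -0.4]
finger_gap: 0.002
t 20.68 pos [ 0.4716 -0.1891  0.1714] xang -86.42 tilt [-0.002  0.001] F [-0.4  0.2 -0.4] gap 0.002 q [-0.03  0.31  0.43  1.98 -0.16  0.88 -1.03]
worm_top 0.77 [157.4 246.2] [ 0.5024 -0.1827]
wrench_grip 0.81 [208.7 250.7] [ 0.4539 -0.1889]
nut [ 0.5548 -0.1805] corner ang mod60 4.32 rms 0.0003421127736935244 bbox [  62   53   51   62 2210]
mark ang 63.209408479238114 125
holder line ang 33.42571366906582 449
```

View pics/rw11.png

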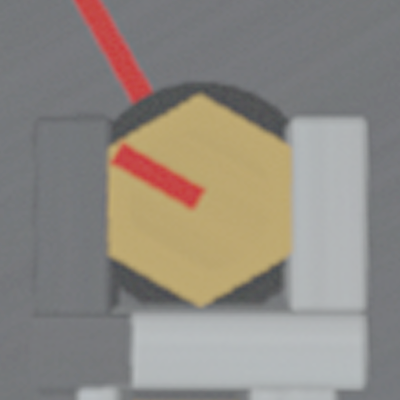

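The wrench is now square and both jaw faces lie flush on the nut (span 331 px; stroke stalled). Nut still at about 64° against the holder line at 33.5°, so about 30° clockwise to go. I grip and turn 24° first.

```bash
python3 -c "
from h import *
delta((.4571,-.1882),.056,-85.8)"
```

```text
dp [0.001  0.0144 0.111 ] rot [ 0.36  0.18 -0.45]
```

```bash
python3 -m handwheel '{"jaw":[60,60,60,60,60,60,60,60],"dp":[[0.001,0.014,0],[0.001,0.0144,0.01],[0.001,0.0144,0.03],[0.001,0.0144,0.06],[0.001,0.0144,0.085],[0.001,0.0144,0.1],[0.001,0.0144,0.11],[0.001,0.0144,0.11]],"rotation":[[0.36,0.18,-0.45],[0.36,0.18,-0.45],[0.36,0.18,-0.45],[0.36,0.18,-0.45],[0.36,0.18,-0.45],[0.36,0.18,-0.45],[0.36,0.18,-0.45],[0.36,0.18,-0.45]]}'
python3 -m handwheel '{"jaw":[0,0,0,0,0,0,0,0],"dp":[[0,0,0],[0,0,0],[0,0,0],[0,0,0],[0,0,0],[0,0,0],[0,0,0],[0,0,0]],"rotation":[[0,0,0],[0,0,0],[0,0,0],[0,0,0],[0,0,0],[0,0,0],[0,0,0],[0,0,0]]}' 60
python3 - <<'E'
from h import *
st(); T=pose(); print('nut in tool',(T[:3,:3].T@(np.array([.5549,-.1805,.06])-T[:3,3])))
E
```

```text
t: 21.5
tool_pos: [0.4551, -0.1873, 0.0536]
eef_rot: [2.299, -2.136, -0.008]
wrist_force: [-1.0, 0.4, 0.2]
finger_gap: 0.605
t: 22.17
tool_pos: [0.4553, -0.1874, 0.054]
eef_rot: [2.3, -2.137, -0.007]
wrist_force: [-0.7, 0.4, 0.7]
finger_gap: 0.264
t 22.17 pos [ 0.4553 -0.1874  0.054 ] xang -85.8 tilt [-0.005  0.001] F [-0.7  0.4  0.7] gap 0.264 q [ 0.04  0.48  0.35  2.08 -0.28  0.62 -0.91]
nut in tool [ 0.00044859 -0.09980034 -0.00651138]
```

```bash
python3 -m handwheel '{"jaw":[0,0,0,0,0,0,0,0,0,0],"dp":[[-0.0052,-0.0001,0],[-0.0104,-0.0005,0],[-0.0156,-0.0012,0],[-0.0207,-0.0022,0],[-0.0258,-0.0034,0],[-0.0308,-0.0049,0],[-0.0358,-0.0066,0],[-0.0406,-0.0086,0],[-0.0406,-0.0086,0],[-0.0406,-0.0086,0]],"rotation":[[0,0,3],[0,0,6],[0,0,9],[0,0,12],[0,0,15],[0,0,18],[0,0,21],[0,0,24],[0,0,24],[0,0,24]]}'
python3 - <<'E'
from h import *
st(); T=pose(); print('nut in tool',(T[:3,:3].T@(np.array([.5549,-.1805,.06])-T[:3,3])))
p=camera('wrist'); save(p,'w12.png'); nutfit(p,T,(0,107,180,310))
p=camera('top'); save(p,'t12.png'); find(p,['nut_mark','nut_top','mouth'],dz=.05)
E
```

```text
t: 23.0
tool_pos: [0.4611, -0.1462, 0.0541]
eef_rot: [1.807, -2.566, -0.006]
wrist_force: [0.2, -0.1, -4.5]
finger_gap: 0.264
t 23.0 pos [ 0.4611 -0.1462  0.0541] xang -109.7 tilt [-0.005  0.001] F [ 0.2 -0.1 -4.5] gap 0.264 q [-0.13  0.49  0.46  2.11 -0.36  0.63 -1.33]
nut in tool [ 0.00065266 -0.09984142 -0.00642999]
nut [ 0.5492 -0.1796] corner ang mod60 46.27 rms 0.004566907758291493 bbox [  20    0  108   97 7700]
mark ang 18.824060792234324 704
holder line ang 24.63376780360993 110
nut_mark 0.49 [203.  313.1] [ 0.5695 -0.1681]
nut_top 0.58 [208.7 319.3] [ 0.5548 -0.1844]
mouth 0.96 [206.3 317.6] [ 0.5626 -0.1829]
```

```bash
cat >> h.py <<'E'
def redlines(p,T,nut=(.5549,-.1805),r1=384):
    hsv=cv2.cvtColor(p["frame"],cv2.COLOR_RGB2HSV); h,s,v=cv2.split(hsv)
    red=((s>120)&(v>60)&((h<6)|(h>172))).astype(np.uint8); red[r1:]=0
    n,l,stt,_=cv2.connectedComponentsWithStats(red)
    for k in range(1,n):
        if stt[k,4]<15: continue
        r,c=np.nonzero(l==k)
        for z in(.076,.05):
            Q=np.array([ray(p,(a,b),z,T)[:2] for a,b in zip(r,c)]); m=Q.mean(0)-nut
            if np.hypot(*m)>.08: continue
            d=np.linalg.svd(Q-Q.mean(0),full_matrices=False)[2][0]; d*=np.sign(d@m)
            print('z',z,'n',stt[k,4],'bbox',stt[k,:4],'centroid r %.4f ang %.1f dir %.1f'%(np.hypot(*m),np.degrees(np.arctan2(m[1],m[0])),np.degrees(np.arctan2(d[1],d[0]))))
E
python3 - <<'E'
from h import *
T=pose()
p=camera('wrist'); redlines(p,T,r1=120)
for c in('top','scene'):
    p=camera(c); print(c); redlines(p,None)
E
```

```text
z 0.076 n 856 bbox [201   0  56  39] centroid r 0.0092 ang 40.0 dir 41.5
z 0.05 n 856 bbox [201   0  56  39] centroid r 0.0134 ang 26.5 dir 41.5
top
z 0.076 n 77 bbox [298 183  13  18] centroid r 0.0586 ang 39.5 dir 34.1
z 0.05 n 77 bbox [298 183  13  18] centroid r 0.0592 ang 34.5 dir 34.1
scene
z 0.076 n 62 bbox [212 226  27   3] centroid r 0.0639 ang 10.3 dir 33.2
z 0.05 n 62 bbox [212 226  27   3] centroid r 0.0583 ang 35.5 dir 33.2
z 0.05 n 196 bbox [176 245  15  16] centroid r 0.0791 ang -81.3 dir -48.5
```

Nut line is at about 40.5°, holder line at about 33.7°, so about 7° remain.

```bash
python3 -m handwheel '{"jaw":[0,0,0,0,0],"dp":[[-0.0043,-0.0001,0],[-0.0087,-0.0003,0],[-0.0118,-0.0007,0],[-0.0118,-0.0007,0],[-0.0118,-0.0007,0]],"rotation":[[0,0,2.5],[0,0,5],[0,0,6.8],[0,0,6.8],[0,0,6.8]]}'
python3 - <<'E'
from h import *
st();T=pose()
p=camera('wrist'); redlines(p,T,r1=120)
E
```

```text
t: 23.82
tool_pos: [0.4657, -0.1354, 0.054]
eef_rot: [1.651, -2.669, -0.006]
wrist_force: [0.8, 1.0, -3.3]
finger_gap: 0.267
t 23.82 pos [ 0.4657 -0.1354  0.054 ] xang -116.51 tilt [-0.005  0.001] F [ 0.8  1.  -3.3] gap 0.267 q [-0.18  0.5   0.49  2.1  -0.39  0.63 -1.45]
z 0.076 n 852 bbox [202   0  55  39] centroid r 0.0092 ang 33.1 dir 34.7
z 0.05 n 852 bbox [202   0  55  39] centroid r 0.0134 ang 19.5 dir 34.7
```

```bash
python3 -m handwheel '{"jaw":[0,60,60,60,60,60,60,60,60,60],"dp":[[0,0,0.001],[0,0,0.001],[0,0,0.001],[0,0,0.001],[0,0,-0.015],[0,0,-0.035],[0,0,-0.06],[0,0,-0.09],[0,0,-0.12],[0,0,-0.12]],"rotation":[[0,0,0],[0,0,0],[0,0,0],[0,0,0],[0,0,0],[0,0,0],[0,0,0],[0,0,0],[0,0,0],[0,0,0]]}'
python3 - <<'E'
from h import *
st();T=pose(); p=camera('wrist'); save(p,'w13.png'); nutfit(p,T,(0,100,160,330)); redlines(p,T,r1=110); find(p,['worm_top','wrench_grip','mouth'],T,dz=.05)
a=bright(rect(cv2.imread('pics/w13.png'),T,p,.07,(.5549,-.1805),-26.4)); cv2.imwrite('pics/r13.png',a)
g=cv2.cvtColor(a,cv2.COLOR_BGR2GRAY)
b=cv2.cvtColor(cv2.imread('pics/rw11.png'),cv2.COLOR_BGR2GRAY)
for im in(b,g):  # jaw edges on a band through the jaws
    for rows in((150,170),(235,255)):
        pr=im[rows[0]:rows[1]].mean(0); d=np.abs(np.gradient(cv2.GaussianBlur(pr.reshape(1,-1),(7,1),0)[0]))
        pk=[i for i in range(5,395) if d[i]==d[max(0,i-8):i+9].max() and d[i]>1]; print(rows,[(i,round(float(d[i]),1)) for i in pk])
p=camera('top'); find(p,['reagent_mid','dish_mid','beaker_mid','jar_mid','vial_mid'])
E
```

```text
t: 24.7
tool_pos: [0.4698, -0.1371, 0.1792]
eef_rot: [-1.65, 2.669, -0.003]
wrist_force: [0.6, 0.9, -0.6]
finger_gap: 0.6
t 24.7 pos [ 0.4698 -0.1371  0.1792] xang -116.55 tilt [0.004 0.   ] F [ 0.6  0.9 -0.6] gap 0.6 q [-0.3   0.28  0.61  2.03 -0.21  0.89 -1.6 ]
nut [ 0.5547 -0.1805] corner ang mod60 33.54 rms 0.0004624107864546776 bbox [  68   37   51   61 2157]
mark ang 32.50993281189475 123
holder line ang 33.35388204059094 455
z 0.076 n 518 bbox [152   5  65  41] centroid r 0.0565 ang 34.6 dir 34.0
z 0.05 n 518 bbox [152   5  65  41] centroid r 0.0632 ang 33.5 dir 34.0
z 0.076 n 161 bbox [230  52  25  18] centroid r 0.0095 ang 33.0 dir 33.5
z 0.05 n 161 bbox [230  52  25  18] centroid r 0.0113 ang 26.8 dir 33.5
worm_top 0.67 [139.1 250.3] [ 0.5102 -0.1556]
worm_top 0.54 [ 72.3 253. ] [ 0.5523 -0.1789]
wrench_grip 0.87 [196.9 253.7] [ 0.4613 -0.1342]
(150, 170) [(116, 5.5), (150, 1.8), (293, 1.9), (367, 6.8)]
(235, 255) [(108, 6.7), (293, 1.5), (367, 7.2)]
(150, 170) [(32, 1.4), (108, 6.4), (146, 2.0), (156, 2.1), (296, 1.3), (368, 7.7)]
(235, 255) [(31, 1.3), (109, 6.8), (295, 1.5), (368, 6.8)]
reagent_mid 0.98 [181.8 374.4] [ 0.6305 -0.3323]
reagent_mid 0.52 [250.3 264.4] [ 0.4434 -0.0418]
dish_mid 0.78 [249.8 267.2] [ 0.4429 -0.0518]
beaker_mid 0.76 [129.4 251.6] [ 7.767e-01 -2.000e-04]
jar_mid 0.85 [272.2 243.3] [0.3831 0.0122]
vial_mid 0.65 [171.7 199.9] [0.6549 0.1418]
```

Run:
```python
from h import *
for f in('rw8.png','rw11.png','r13.png'):
    im=cv2.cvtColor(cv2.imread('pics/'+f),cv2.COLOR_BGR2GRAY).astype(float)
    for rows in((140,170),(170,200),(200,230),(235,265),(265,290)):
        pr=cv2.GaussianBlur(im[rows[0]:rows[1]].mean(0).reshape(1,-1),(9,1),0)[0]; d=np.gradient(pr)
        i=10+np.argmax(np.abs(d[10:60])); j=345+np.argmax(np.abs(d[345:390])); print(f,rows,i,round(d[i],2),j,(j-i)/5, 'dark line',15+np.argmin(pr[15:60]))
```

```text
rw8.png (140, 170) 28 -0.96 365 67.4 dark line 31
rw8.png (170, 200) 30 -0.82 366 67.2 dark line 33
rw8.png (200, 230) 38 0.69 368 66.0 dark line 34
rw8.png (235, 265) 31 -0.58 371 68.0 dark line 35
rw8.png (265, 290) 40 0.94 373 66.6 dark line 37
rw11.png (140, 170) 32 -0.79 367 67.0 dark line 35
rw11.png (170, 200) 33 -1.08 366 66.6 dark line 36
rw11.png (200, 230) 31 -1.0 366 67.0 dark line 34
rw11.png (235, 265) 32 -0.8 367 67.0 dark line 35
rw11.png (265, 290) 37 1.14 366 65.8 dark line 34
r13.png (140, 170) 32 -1.27 368 67.2 dark line 35
r13.png (170, 200) 41 0.67 367 65.2 dark line 37
r13.png (200, 230) 32 -1.26 367 67.0 dark line 36
r13.png (235, 265) 31 -1.13 367 67.2 dark line 34
r13.png (265, 290) 33 -0.77 366 66.6 dark line 36
```

Jaw width is unchanged (67.0 to 67.1 mm outer span), the nut lines up within about 0.5°, the wrench is released and the arm is clear. Handing in.

```bash
python3 -c "
from h import *
st(); print(finish_job()); st()"
```

```text
t 25.2 pos [ 0.4658 -0.1356  0.1733] xang -116.53 tilt [-0.006  0.001] F [ 0.2  0.1 -0.5] gap 0.597 q [-0.29  0.29  0.61  2.03 -0.21  0.88 -1.6 ]
the job is handed in; nothing more can be done
None
the job is handed in; nothing more can be done
```

I fitted the wrench flat over the nut and closed the jaw with four worm strokes. The last two stalled against the nut, and I squared the wrench up between them. I then turned the nut about 30° clockwise, released the wrench and handed the job in at t ≈ 25 s; no verdict is reported.

**Last checks:**
- **Alignment:** the nut's line is at about 33.5° and the holder's at 33.4–34.0°, so they agree within about 1° (0.02 rad).
- **Jaw:** its outer span was the same before and after the turn (about 67 mm), with both faces flush on the nut. The jaw value was inferred from pictures, not read directly.
- **Robot:** the hand was about 10 cm above the wrench with no contact force.
- **Bystanders:** each network position is within about 12 mm of its start position, which I take as detection noise.

**What disagreed:** after the third stroke the wrench sat about 2° skewed on the nut, which I corrected. Some contact forces while pressing the worm reached 23–28 N, above the suggested 5–10 N. In the final picture the network did not find the mouth point, and I viewed no picture after the turn because the viewing limit was used up.

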